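# Brush out the drain pump and refit its splined filter

## Robot

A 6-joint arm with a two-finger parallel gripper is mounted at the origin on the work surface. World frame = base frame: x ahead of the robot, y to its left, z up, the work surface at z = 0. Lengths are in m, angles in degrees, forces in N, time in s.
With the tool pointing down it reaches from about 0.375 to 0.9 m from the base axis. Payload 3.1 kg.
Tool frame: the origin (TCP) lies on the centre line of the jaws, within the pads' length; the fingertips stand 17 mm ahead of it and the grasp point (between the pads) lies 2 mm behind it; z points along the fingers, y is the line along which they close (so a half turn about z gives the same grasp; the last joint's range is limited). The gripper opens to 87 mm and grips with 3 to 60 N. Pads are 19 mm wide; open, the fingers measure 117 mm over their backs; the gripper's body (75 mm by 190 mm) begins 51 mm behind the grasp point.
Start: joints at [56.981, 30.224, 82.088, -0, 67.689, -10.227], TCP at [0.242, 0.576, 0.24] pointing down, gripper open.
Joint ranges: [-176.69, 176.69], [-43.24, 126.21], [12.49, 139.97], [-82, 262], [0, 151.66], [-163.58, 163.58]. Speed limits (degrees/s): [159.86, 159.86, 180, 180, 180, 180].

## Interface

Orientations are given as a 3x3 rotation matrix whose columns are the frame's x, y, z axes.
In Python, from rig import bot, imaging, finder gives the robot as it stands. The module is installed in compiled form; this text tells all that it offers.
- The arm moves only by the tool play_rows, never from a script. Its argument "motion" is a list that holds one entry, the list of rows, each a list of 6 numbers: the shift along the tool's x, y, z in m, then the turn, a rotation vector about the tool's x, y, z in degrees. In form: [[[dx, dy, dz, wx, wy, wz], ...]]. A call has 1 to 8 rows; each row is the pose to reach, as a shift and turn from the pose commanded when the call began, along the tool's axes at that moment; what a row does not reach only later rows make up. A row lasts 1/12 s, in which the tool goes at most 41.7 mm and 7.16 degrees, less where a joint would pass 70% of its speed; a pose out of reach is approached as far as the arm can. A call with a gripper value outside its range is refused whole. "fingers" is the finger opening in m, from 0 to 0.087, set as the call begins (left out, the last holds). The fingers move at their own pace and stop on an object; the grip force is fixed at half the most. Time passes only in rows, so rows that repeat a pose let the fingers close. It gives the time, the measured TCP pose, the force, the opening and the grip force at its end, in the units of the state.
- bot.read_state(): the state, without advancing time (a new reading comes with each control period).
- imaging.capture(name): name is "scene" or "top"; returns a dict with "frame" (384x512x3 uint8, red, green, blue), "camera_matrix" (3x3 intrinsics, pixels), "R" (3x3) and "t" (3): a world point X has camera coordinates R X + t. Camera axes: x right, y down, z forward; pixel columns grow to the right and rows downward; lengths in m; the calibration is good to about 2 mm. A picture is of the moment at which its call begins. There is no depth.
- bot.hand_in(): hands the job in; it is judged then, once.
Trained networks look in the newest picture that a camera, given by its name, has taken for a name from the list of things; names that differ only in an ending like _2 or _b are one class to them, and where a whole thing is asked for, a point or a joint stands for the part that bears it (a point fixed in the world has none). Each returns a list of dicts, best first, with "confidence" (0 to 1); they miss things now and then, are a little off and sometimes report something else, mostly with a low value. They report only what shows in the picture. A call takes as long as a camera call. They do not tell look-alikes from the thing itself.
- finder.recognise(camera, name): "at" ([x, y, z] in m, in world coordinates, good to about 4 mm: the middle of the surface that is visible of it).
- finder.outline_of(camera, name): "pixels" (384x512 bool, what is visible of it).
The state is a dict: "time_s": time; "joint_positions": joint angles; "qvel": joint speeds; "tau": joint torques, N m; "position": TCP position; "tcp_rot": TCP orientation; "force": force on the tool from outside, world axes, zero at the start; "moment": the same for the moment, N m; "opening": opening from 0.0 (shut) to 1.0 (fully open); "grasp_force": force on a finger pad.
Only numpy, scipy, OpenCV 4.12 (cv2) and the standard library are available. Lean on these libraries where they do the work, as an engineer would, in place of code of your own. Each camera call takes 0.05 s, during which the arm holds its last target. There are 200 camera calls.

## Task

Take the brush from its holder, scrub the drain pump's chamber by running the brush down close to the bottom and back up to the rim twice, and stand the brush back in its holder. Then take the blue filter from the tray, turn it until its ribs mesh with the grooves in the chamber, and slide it fully home against the spring. Finish while still holding the filter pressed home, and leave everything else on the counter undisturbed.

Things in the scene. Friction and masses are not known exactly. Their poses are not given: they have to be found in the camera images.
- pump: Washing-machine drain pump fixed to the counter, its round grey filter chamber upright: 72 mm outside diameter, rim 110 mm above the counter. Origin on the chamber's axis at counter height, z up. Grooves inside lie along its +x, -x, +y and -y, marked by yellow ticks on the rim. Motor can along +x (to 110 mm from the axis, 60 mm high), spout along +y (to 61 mm).
- pump_mouth (a point): Centre of the rim, on the axis, 110 mm above the counter; axes as the pump. Bore 54 mm wide for the top 15 mm; then, 95 down to 30 mm above the counter, four orange lands narrow it to a 33 mm core bore, leaving four grooves 11 mm wide that reach out to 27 mm radius.
- seal (a joint): Spring-loaded black seal plate (28 mm disc) at the chamber's bottom. Value in m: 0 at rest (its top 40 mm above the counter), grows as it is pushed down, at most 0.014. Spring: 4 N to start, about 9 N at 0.009, where the fully home filter holds it; let go, the spring lifts the filter.
- filter: Blue splined filter insert, white cap, 120 g, 120 mm high, upright in the drip tray. Origin: centre of the stem's underside, z up. Stem 79 mm long: core 30 mm diameter, four ribs 8 mm wide out to 24 mm radius along +x, -x, +y, -y, lowest 6 mm tapered. Any quarter turn fits. Home, the cap rests on the rim, origin 31 mm above the pump's; not meshed, it stands on the lands at 95 mm.
- filter_grip (a point): Point on the filter's axis 108 mm above its underside, in the blue grip fin: 50 mm long along filter x, 14 mm thick along filter y (grip across it), from 85 to 120 mm high. Under the fin is the white cap disc, 66 mm diameter, 79 to 85 mm high, with yellow ticks over the ribs. Axes as the filter.
- tray: White drip tray, fixed, 150 x 150 mm, walls 16 mm high, floor about 4 mm above the counter; origin at the centre of its underside.
- holder: Brush holder fixed to the counter: grey foot 84 mm diameter with a green tube, 44 mm outside and 36 mm inside diameter, rim 62 mm and inner floor 8 mm above the counter. Origin on the axis at counter height, z up.
- brush: Long cleaning brush, 60 g, standing head down in the holder, 182 mm long, top 190 mm above the counter. Origin at the centre of the head's lower end, z up along the handle. Stiff head 26 mm diameter (0 to 60 mm; fringe to 30 mm that gives way), shaft 10 mm diameter, round red handle 20 mm diameter from 122 to 182 mm.
- brush_tip (a point): Centre of the head's lower end.
- brush_grip (a point): Point on the brush's axis 155 mm above its lower end, in the red handle.
- gasket: Bystander: black rubber ring, 50 mm across and 8 mm high, lying in the drip tray; leave it where it is.
- detergent: Bystander: white bottle with blue cap, 80 mm across, 210 mm high; leave it where it is.
- stain_jar: Bystander: amber glass jar, 70 mm across, 110 mm high; leave it where it is.
- scoop: Bystander: blue measuring cup, 64 mm across, 60 mm high; leave it where it is.
- clamp: Bystander: steel hose clamp ring, 48 mm across, 12 mm high; leave it where it is.
- screwdriver: Bystander: yellow-handled screwdriver lying at the right-hand side of the work area; leave it where it is.
- softener: Bystander: green bottle with white cap, 72 mm across, 180 mm high; leave it where it is.
Not all that is in view belongs to the job. What is shaped like the filter but purple is not meant.

How it is judged (in metres and radians):
On the way, in this order (a step that is already met when the one before it is completed fails the run):
1. brush run down close to the bottom of the pump chamber (tip less than 20 mm above the resting seal plate) (horizontal distance between brush_tip and pump below 0.012 m and z of brush_tip in the frame of pump below 0.06 m), for 0.05 s.
2. brush drawn back up to the rim (tip at most 25 mm below it) (z of brush_tip in the frame of pump above 0.085 m), for 0.05 s.
3. brush down a second time (all of step 1), for 0.05 s.
4. brush up a second time (z of brush_tip in the frame of pump above 0.085 m), for 0.05 s.
5. brush standing in its holder, let go (horizontal distance between brush_tip and holder below 0.02 m and height (world z) of brush_tip below 0.02 m and angle between brush's own z axis and vertical below 0.25 rad and contact force between the fingers and brush below 0.1 N), for 0.2 s.
6. filter's ribs meshed in the grooves, at least 15 mm deep (horizontal distance between filter and pump below 0.005 m and z of filter in the frame of pump below 0.08 m), for 0.05 s.
At the end, for the whole second after the job is handed in: The fingers (over 1 N) hold the filter home in the pump: underside under 34 mm, within 5 mm of the axis, upright, ribs in grooves (0.12 rad), seal pushed down over 5 mm. The brush stands free in its holder. No bystander moved over 30 mm (all of step 5 and horizontal distance between filter and pump below 0.005 m and z of filter in the frame of pump below 0.034 m and angle between filter's own z axis and vertical below 0.08 rad and (angle between the x axis of filter and the x axis of pump, either way round below 0.12 rad or angle between the x axis of filter and the y axis of pump, either way round below 0.12 rad) and value of joint seal above 0.005 m and contact force between the fingers and filter above 1 N); the arm keeps its last pose, push and grip.
It fails at once if a bystander is moved by more than 30 mm (distance of any of gasket, detergent, stain_jar, scoop, clamp, screwdriver, softener from where it was at the start of the episode above 0.03 m).
It also fails if it takes over 72 s, if anything falls off the work surface, if the arm or the gripper's body presses on something with over 40 N, if the wrist force passes 120 N, or if a joint passes its speed limit or range.

## Working session

There is one attempt and no reset: what is moved stays moved. The work goes in short steps, Python scripts to look and compute and a tool call to move; the robot and the scene stay as the last step left them, time stands still between calls to the robot, and variables do not carry over. Pictures are saved under pics/ and viewed, at most 10 in all, crops included, and the job is handed in when it is done.

Besides the shell and the picture viewer there is one more tool, called after "Request:" as name(argument=value, ...) on one line, values as JSON. play_rows: Moves the arm, as the interface text tells. Its arguments: {"type":"object","properties":{"motion":{"type":"array"},"fingers":{"type":"number"}},"required":["motion"]}

```bash
mkdir -p pics; python3 - <<'E'
from rig import bot, imaging, finder
import cv2, numpy as np
s=bot.read_state(); print(s["time_s"],s["position"],np.round(s["tcp_rot"],3).tolist(),s["opening"],s["force"])
for c in ("scene","top"):
    d=imaging.capture(c); cv2.imwrite(f"pics/{c}0.png",cv2.cvtColor(d["frame"],cv2.COLOR_RGB2BGR))
    np.savez(f"{c}.npz",**d)
    print(c,np.round(d["camera_matrix"],1).tolist(),np.round(d["R"],3).tolist(),np.round(d["t"],3))
    for n in ("pump","pump_mouth","filter","filter_grip","tray","holder","brush","brush_grip","gasket","detergent","stain_jar","scoop","clamp","screwdriver","softener"):
        try: print(n,[(round(r["confidence"],2),np.round(r["at"],3).tolist()) for r in finder.recognise(c,n)[:3]])
        except Exception as e: print(n,e)
E
```

```text
0.0 [0.24170884 0.57558833 0.23856653] [[-0.922, 0.387, -0.001], [0.387, 0.922, -0.002], [0.0, -0.002, -1.0]] 0.99630841672735 [-0.11863184  0.59968829 -0.28699553]
scene [[470.9, 0.0, 253.5], [0.0, 470.9, 193.3], [0.0, 0.0, 1.0]] [[-0.846, 0.533, 0.018], [0.381, 0.629, -0.677], [-0.372, -0.566, -0.735]] [ 0.52  -0.073  1.443]
pump [(0.75, [0.544, -0.016, 0.057])]
pump_mouth [(0.98, [0.544, -0.014, 0.057]), (0.38, [0.486, 0.262, 0.088])]
filter [(0.94, [0.496, 0.129, 0.086]), (0.93, [0.486, 0.264, 0.086]), (0.56, [0.341, 0.207, 0.086])]
filter_grip [(0.89, [0.338, 0.209, 0.084]), (0.83, [0.49, 0.13, 0.084]), (0.65, [0.484, 0.261, 0.09])]
tray [(0.95, [0.509, 0.296, 0.005])]
holder [(0.96, [0.531, -0.267, 0.005])]
brush [(0.64, [0.52, -0.281, 0.133]), (0.44, [0.724, 0.095, 0.008]), (0.31, [0.531, -0.268, 0.004])]
brush_grip [(0.59, [0.522, -0.282, 0.137])]
gasket [(0.76, [0.551, 0.32, 0.008]), (0.52, [0.492, -0.439, 0.017])]
detergent [(0.68, [0.708, -0.248, 0.122])]
stain_jar [(0.74, [0.775, 0.016, 0.086]), (0.43, [0.554, 0.32, 0.008])]
scoop [(0.95, [0.714, -0.136, 0.037]), (0.65, [
[... 552 characters left out ...]
49, 0.092]), (0.6, [0.324, 0.202, 0.082]), (0.57, [0.479, 0.119, 0.083])]
tray [(0.81, [0.504, 0.291, 0.0])]
holder [(0.63, [0.508, -0.279, 0.008])]
brush [(0.72, [0.524, -0.036, 0.049])]
brush_grip [(0.6, [0.72, 0.088, 0.012]), (0.51, [0.721, -0.134, 0.035]), (0.47, [0.516, -0.281, 0.104])]
gasket [(0.66, [0.554, 0.317, 0.007]), (0.61, [0.516, -0.281, 0.102])]
detergent [(0.73, [0.685, -0.27, 0.139])]
stain_jar [(0.63, [0.747, -0.005, 0.107])]
scoop [(0.71, [0.72, -0.143, 0.032]), (0.3, [0.509, 0.289, 0.004])]
clamp [(0.45, [0.717, 0.088, 0.009]), (0.44, [0.506, 0.289, 0.003])]
screwdriver [(0.87, [0.47, -0.439, 0.022]), (0.36, [0.474, 0.249, 0.089])]
softener [(0.57, [0.694, 0.25, 0.116])]
```

View pics/scene0.png

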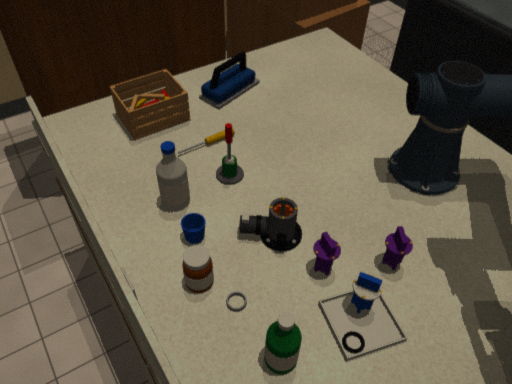

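View pics/top0.png

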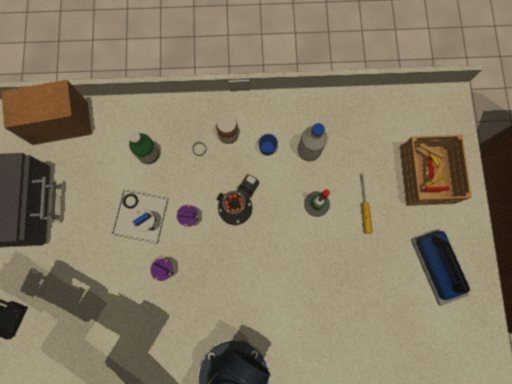

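The scene view shows the blue filter in the tray at (366,293), with purple look-alikes at (326,253) and (397,247). The brush is at (229,140) in the holder at (230,172), and the pump is at (283,222). In the top view these are: blue filter (146,219), purples (187,214) and (162,268), pump (235,205), brush (322,198). I choose the blue one in the tray, and check it in a close crop.

```bash
cat > h.py <<'E'
import numpy as np, cv2
from scipy.optimize import least_squares
def load(c): return dict(np.load(f"{c}.npz"))
def proj(d,X):
    p=(np.atleast_2d(X)@d["R"].T+d["t"])@d["camera_matrix"].T
    return p[:,:2]/p[:,2:]
def plane(d,uv,z):
    r=d["R"].T@np.linalg.solve(d["camera_matrix"],[uv[0],uv[1],1]); c=-d["R"].T@d["t"]
    return c+r*(z-c[2])/r[2]
def tri(da,ua,db,ub):
    f=lambda X: np.r_[proj(da,X)[0]-ua,proj(db,X)[0]-ub]
    s=least_squares(f,[.5,0,.1]); return s.x,s.fun
E
python3 - <<'E'
from h import *
S,T=load("scene"),load("top")
def crop(d,cx,cy,w=44,h=33): 
    x,y=cx-w,cy-h
    return cv2.resize(d["frame"][y:y+2*h,x:x+2*w],(400,300),interpolation=cv2.INTER_CUBIC)
im=np.vstack([np.hstack([crop(S,283,222),crop(T,235,205)]),np.hstack([crop(S,366,297),crop(T,143,215)])])
cv2.imwrite("pics/crops.png",im[:,:,::-1])
for n,d in (("S",S),("T",T)):
    hsv=cv2.cvtColor(d["frame"],cv2.COLOR_RGB2HSV)
    def mask(lo,hi,box):
        m=cv2.inRange(hsv,lo,hi); k=np.zeros_like(m); x0,y0,x1,y1=box; k[y0:y1,x0:x1]=m[y0:y1,x0:x1]; return k
    boxes={"S":dict(red=(215,115,245,165),blue=(345,265,390,320)),"T":dict(red=(305,180,340,215),blue=(115,195,165,240))}[n]
    for c,m in (("red",mask((0,120,60),(8,255,255),boxes["red"])|mask((170,120,60),(180,255,255),boxes["red"])),("blue",mask((100,140,50),(125,255,255),boxes["blue"]))):
        ys,xs=np.nonzero(m); P=np.c_[xs,ys]; print(n,c,len(P),P.mean(0),P.min(0),P.max(0),cv2.minAreaRect(P.astype(np.float32)))
# predicted brush handle rays
E
```

```text
S red 51 [228.33333333 128.82352941] [225 123] [232 143] ((228.5, 133.0), (7.0, 20.0), 0.0)
S blue 110 [370.05454545 278.24545455] [359 273] [381 284] ((370.0172424316406, 278.2068786621094), (22.469135284423828, 4.828078746795654), 21.801410675048828)
T red 60 [324.6 193.7] [320 189] [329 198] ((324.2500305175781, 193.75001525878906), (5.656853675842285, 10.60660171508789), 45.0)
T blue 59 [141.01694915 218.45762712] [134 214] [148 223] ((141.0, 218.50001525878906), (3.60555100440979, 15.531603813171387), 56.30992889404297)
```

View pics/crops.png

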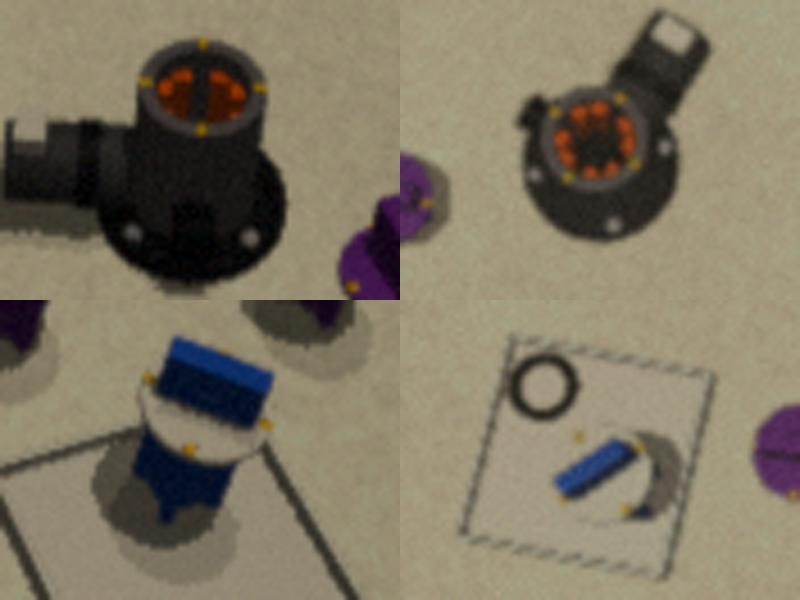

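The crops confirm the choice: the blue-fin, white-cap filter stands in the tray, with its fin in the top view running from about (133,224) to (149,214). The pump's four yellow ticks are clear in both views, with the motor towards upper right in the top view. Next I fit poses from the ticks and the red handle.

```bash
cat > m.py <<'E'
from h import *
S,T=load("scene"),load("top")
def refine(d,u,org):
    u=(np.array(u)+.5)/(400/88)-.5+org
    f=d["frame"].astype(float); w=np.minimum(f[...,0],f[...,1])-f[...,2]
    x,y=np.round(u).astype(int); yy,xx=np.mgrid[y-2:y+3,x-2:x+3]; p=w[y-2:y+3,x-2:x+3]; p=np.clip(p-np.median(p)-8,0,None)
    return np.array([(p*xx).sum(),(p*yy).sum()])/p.sum(), u
def fit(obs,x0):
    # obs: list of (cam,uv). unknown assignment -> nearest tick
    def f(p):
        a=p[3]+np.arange(4)*np.pi/2
        X=np.c_[p[0]+p[4]*np.cos(a),p[1]+p[4]*np.sin(a),np.full(4,p[2])]
        out=[]
        for d,uv in obs:
            q=proj(d,X); out.append(q[np.argmin(((q-uv)**2).sum(1))]-uv)
        return np.ravel(out)
    best=min((least_squares(f,[*x0,y,.031]) for y in np.radians([0,20,40,60,80])),key=lambda s:s.cost)
    return best.x,best.fun
def go(name,sc,so,tc,to,x0):
    obs=[]
    for d,l,o in ((S,sc,so),(T,tc,to)):
        for u in l:
            r,e=refine(d,u,np.array(o)); print("  ",np.round(e,1),np.round(r,1)); obs.append((d,r if np.hypot(*(r-e))<1.2 else e))
    p,r=fit(obs,x0); print(name,np.round(p[:3],4),"yaw",np.degrees(p[3])%90,"r",p[4],"res",np.round(r,1))
    return p
if __name__=="__main__":
    go("pump",[(203,43),(145,82),(261,88),(202,130)],(239,189),[(155,112),(220,98),(234,163),(168,177)],(191,172),[.535,-.02,.11])
    go("filter",[(149,80),(265,125),(190,150)],(322,264),[(178,137),(240,150),(227,211),(162,197)],(99,182),[.49,.26,.09])
    M=[]
    for d,b in ((S,(215,115,245,165)),(T,(305,180,340,215))):
        f=d["frame"].astype(int); m=(f[...,0]>1.8*np.maximum(f[...,1],f[...,2]))&(f[...,0]>35)
        k=np.zeros_like(m);k[b[1]:b[3],b[0]:b[2]]=m[b[1]:b[3],b[0]:b[2]]; M.append(k)
        ys,xs=np.nonzero(k); print("red",k.sum(),xs.min(),xs.max(),ys.min(),ys.max())
    def sil(d,p):
        a=np.linspace(0,2*np.pi,24); ax=np.array([p[3],p[4],1]);top=np.array([p[0],p[1],p[2]])
        ring=np.c_[.01*np.cos(a),.01*np.sin(a),0*a]
        P=proj(d,np.r_[top+ring,top-.06*ax+ring]).astype(np.float32)
        h=cv2.convexHull(P).reshape(-1,2); m=cv2.moments(h); 
        return np.array([m["m10"]/m["m00"],m["m01"]/m["m00"],m["mu20"]/m["m00"],m["mu02"]/m["m00"],m["mu11"]/m["m00"]])
    def mom(k):
        m=cv2.moments(k.astype(np.uint8),True); return np.array([m["m10"]/m["m00"],m["m01"]/m["m00"],m["mu20"]/m["m00"],m["mu02"]/m["m00"],m["mu11"]/m["m00"]])
    obs=[mom(k) for k in M]
    w=np.array([1,1,.1,.1,.1])
    for fz in (0,1):
        f=lambda p:np.r_[*[w*(sil(d,p if fz else np.r_[p[:2],.19,p[3:]])-o) for d,o in zip((S,T),obs)],3*p[3],3*p[4]]
        s=least_squares(f,[.52,-.28,.19,0,0],x_scale=[.01,.01,.01,.05,.05],diff_step=1e-3); print("brush",np.round(s.x,4),np.round(s.fun,2))
E
python3 m.py
```

```text
[283.3 198.1] [283.2 197.8]
   [270.5 206.6] [270.4 206.5]
   [296. 208.] [295.9 207.9]
   [283.  217.2] [282.9 217. ]
   [224.7 196.2] [224.5 196.2]
   [239.  193.2] [238.9 193.2]
   [242.1 207.5] [242.  207.5]
   [227.6 210.6] [227.5 210.4]
pump [ 0.5149 -0.0203  0.1106] yaw 54.679164454269824 r 0.031664203594754727 res [ 0.4  0.2  0.5  0.1  0.3  0.1  0.4  0.   0.3 -0.4  0.5 -0.5  0.3 -0.4
  0.2 -0.2]
   [354.4 281.2] [354.  280.5]
   [379.9 291.1] [380.2 291.1]
   [363.4 296.6] [363.3 296.3]
   [137.8 211.8] [137.8 211.7]
   [151.4 214.6] [151.4 213.9]
   [148.6 228. ] [147.9 227.5]
   [134.2 225. ] [134.4 225.8]
filter [0.4746 0.2552 0.0894] yaw 31.999552806417157 r 0.030159055507743466 res [ 0.6  0.1  0.5 -0.   0.3  0.2  0.3 -0.4  0.4 -0.1  0.5  0.   0.3 -0.8]
red 137 225 232 123 143
red 53 321 329 190 198
brush [ 0.5182 -0.2854  0.1945  0.0125  0.0787] [ 0.27  0.29  0.01  0.23 -0.08  0.31 -0.17 -0.01  0.24  0.06  0.04  0.24]
brush [ 0.5182 -0.285   0.191   0.0095  0.0767] [ 0.31  0.11  0.01  0.25 -0.09  0.22 -0.26 -0.01  0.23  0.06  0.03  0.23]
```

```bash
python3 - <<'E'
from rig import imaging, finder
from h import *
D={}
for c in ("scene","top"):
    D[c]=imaging.capture(c); r=finder.outline_of(c,"holder"); d=D[c]
    print(c,[(x["confidence"],x["pixels"].sum()) for x in r[:2]])
    m=r[0]["pixels"]; ys,xs=np.nonzero(m); print(xs.min(),xs.max(),ys.min(),ys.max(),xs.mean(),ys.mean())
    f=d["frame"].astype(int); b=(200,140,260,200) if c=="scene" else (290,170,350,230)
    g=(f[...,1]>1.3*np.maximum(f[...,0],f[...,2]))&(f[...,1]>25); k=np.zeros_like(g); k[b[1]:b[3],b[0]:b[2]]=g[b[1]:b[3],b[0]:b[2]]
    ys,xs=np.nonzero(k); print("green",k.sum(),xs.min(),xs.max(),ys.min(),ys.max(),xs.mean(),ys.mean())
    # green upper points predicted
    P=cv2.fitEllipse(cv2.findContours(m.astype(np.uint8),0,1)[0][0]) if m.any() else None; print("ell",P)
    for xy in ([.516,-.2997],[.518,-.285],[.518,-.28]):
        a=np.linspace(0,6.28,60)
        for z,R in((0.004,.042),(.062,.022)):
            q=proj(d,np.c_[xy[0]+R*np.cos(a),xy[1]+R*np.sin(a),0*a+z]); print(xy,z,np.round(np.r_[q.min(0),q.max(0)],1))
S,T=D["scene"]["frame"][110:190,185:275],D["top"]["frame"][160:240,275:365]
im=np.hstack([cv2.resize(a,(400,356),interpolation=cv2.INTER_CUBIC) for a in (S,T)]); cv2.imwrite("pics/hold.png",im[:,:,::-1])
E
```

```text
scene [(0.98, np.int64(469))]
216 243 158 183 229.33262260127933 173.04904051172707
green 203 222 236 155 177 229.36453201970443 168.1822660098522
ell ((229.5939483642578, 172.50357055664062), (21.959129333496094, 27.356201171875), 68.71013641357422)
[0.516, -0.2997] 0.004 [214.1 161.1 242.  180.7]
[0.516, -0.2997] 0.062 [220.1 151.5 235.2 161.8]
[0.518, -0.285] 0.004 [215.9 164.2 244.  184.1]
[0.518, -0.285] 0.062 [222.  154.6 237.2 165.1]
[0.518, -0.28] 0.004 [216.7 165.2 244.9 185.1]
[0.518, -0.28] 0.062 [222.9 155.6 238.1 166.1]
top [(0.76, np.int64(341)), (0.27, np.int64(661))]
305 328 192 215 315.3577712609971 204.74193548387098
green 71 311 326 194 208 317.22535211267603 203.07042253521126
ell ((316.23370361328125, 203.77755737304688), (21.770906448364258, 23.38426971435547), 135.6894073486328)
[0.516, -0.2997] 0.004 [307.8 191.  333.6 216.4]
[0.516, -0.2997] 0.062 [316.6 193.4 330.6 207.3]
[0.518, -0.285] 0.004 [303.3 190.5 329.  215.9]
[0.518, -0.285] 0.062 [311.8 193.  325.9 206.8]
[0.518, -0.28] 0.004 [301.7 190.6 327.5 216. ]
[0.518, -0.28] 0.062 [310.2 193.1 324.3 206.9]
```

View pics/hold.png

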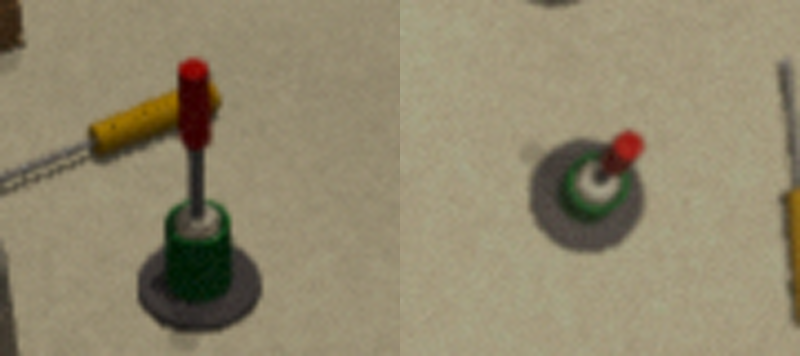

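The holder's foot is centred at scene (230,174) and top (316,203), giving (0.517,-0.285). The red handle stands upright above it. Now I work out the first moves.

```bash
cat > d.py <<'E'
import sys, numpy as np
from rig import bot
from scipy.spatial.transform import Rotation as Ro
def delta(p,yaw=None):
    s=bot.read_state(); R=np.array(s["tcp_rot"]); y=np.degrees(np.arctan2(R[1,1],R[0,1]))
    out=R.T@(np.array(p)-s["position"])
    if yaw is None: yaw=y
    a=np.radians(yaw); Y=np.array([np.cos(a),np.sin(a),0]); Z=np.array([0,0,-1.]); Rt=np.c_[np.cross(Y,Z),Y,Z]
    w=np.degrees(Ro.from_matrix(R.T@Rt).as_rotvec())
    print("t",round(s["time_s"],2),"pos",np.round(s["position"],4),"yaw",round(y,2),"tiltz",np.round(R[:,2],4),"F",np.round(s["force"],1),"grip",np.round(s["grasp_force"],1),round(s["opening"]*87,1),"-> shift",np.round(out,4).tolist(),"turn",np.round(w,2).tolist())
if __name__=="__main__":
    a=[float(v) for v in sys.argv[1:]]; delta(a[:3],a[3] if len(a)>3 else None)
E
python3 d.py 0.517 -0.285 0.24 67.2
```

```text
t 1.8 pos [0.2421 0.5762 0.2396] yaw 67.21 tiltz [ 0.e+00  1.e-04 -1.e+00] F [0.7 0.4 0.1] grip 0.0 86.8 -> shift [-0.5871, -0.6875, -0.0005] turn [0.0, -0.0, 0.01]
```

Request:
play_rows(motion=[[[-0.2,-0.23,-0.01,0,0,0],[-0.2,-0.23,-0.01,0,0,0],[-0.2,-0.23,-0.01,0,0,0],[-0.2,-0.23,-0.01,0,0,0],[-0.2,-0.23,-0.01,0,0,0],[-0.2,-0.23,-0.01,0,0,0],[-0.2,-0.23,-0.01,0,0,0],[-0.2,-0.23,-0.01,0,0,0]]], fingers=0.087)

```text
time_s: 2.47
position: [0.3381, 0.2826, 0.2498]
tcp_rot: [[-0.921, 0.39, 0.0], [0.39, 0.921, -0.002], [-0.001, -0.002, -1.0]]
force: [0.5, 0.4, 0.6]
opening: 0.997
grasp_force: 0.0
```

Request:
play_rows(motion=[[[-0.2,-0.23,0,0,0,0],[-0.2,-0.23,0,0,0,0],[-0.2,-0.23,0,0,0,0],[-0.2,-0.23,0,0,0,0],[-0.2,-0.23,0,0,0,0],[-0.2,-0.23,0,0,0,0],[-0.2,-0.23,0,0,0,0],[-0.2,-0.23,0,0,0,0]]])

```text
time_s: 3.13
position: [0.4356, -0.0081, 0.2502]
tcp_rot: [[-0.92, 0.391, 0.004], [0.391, 0.92, -0.003], [-0.005, -0.001, -1.0]]
force: [0.2, -1.1, -0.1]
opening: 0.999
grasp_force: 0.0
```

Request:
play_rows(motion=[[[-0.187,-0.228,0,0,0,0],[-0.187,-0.228,0,0,0,0],[-0.187,-0.228,0,0,0,0],[-0.187,-0.228,0,0,0,0],[-0.187,-0.228,0,0,0,0],[-0.187,-0.228,0,0,0,0],[-0.187,-0.228,0,0,0,0],[-0.187,-0.228,0,0,0,0]]])

```text
time_s: 3.8
position: [0.5193, -0.2939, 0.2499]
tcp_rot: [[-0.92, 0.392, 0.005], [0.392, 0.92, -0.007], [-0.007, -0.005, -1.0]]
force: [0.7, 0.3, 0.4]
opening: 1.0
grasp_force: 0.0
```

```bash
python3 d.py 0.517 -0.285 0.161 67.2
```

```text
t 3.8 pos [ 0.5193 -0.2939  0.2499] yaw 66.94 tiltz [ 0.005  -0.0071 -1.    ] F [0.7 0.3 0.4] grip 0.0 87.0 -> shift [0.0062, 0.0077, 0.0889] turn [-0.27, 0.42, -0.26]
```

Request:
play_rows(motion=[[[0.006,0.008,0,0,0,0],[0.006,0.008,0.03,0,0,0],[0.006,0.008,0.06,0,0,0],[0.006,0.008,0.08,0,0,0],[0.006,0.008,0.089,0,0,0],[0.006,0.008,0.089,0,0,0],[0.006,0.008,0.089,0,0,0]]])

```text
time_s: 4.38
position: [0.5144, -0.2749, 0.161]
tcp_rot: [[-0.922, 0.387, -0.0], [0.387, 0.922, 0.0], [0.0, 0.0, -1.0]]
force: [-1.0, 0.3, 0.3]
opening: 1.001
grasp_force: 0.0
```

```bash
python3 d.py 0.517 -0.285 0.161 67.2; python3 d.py 0.517 -0.285 0.161 67.2
```

```text
t 4.38 pos [ 0.5144 -0.2749  0.161 ] yaw 67.26 tiltz [-1.e-04  3.e-04 -1.e+00] F [-1.   0.3  0.3] grip 0.0 87.0 -> shift [-0.0063, -0.0083, -0.0] turn [0.01, -0.01, 0.06]
t 4.38 pos [ 0.5144 -0.2749  0.161 ] yaw 67.26 tiltz [-1.e-04  3.e-04 -1.e+00] F [-1.   0.3  0.3] grip 0.0 87.0 -> shift [-0.0063, -0.0083, -0.0] turn [0.01, -0.01, 0.06]
```

Request:
play_rows(motion=[[[-0.006,-0.008,0,0,0,0],[-0.006,-0.008,0,0,0,0],[-0.006,-0.008,0,0,0,0],[-0.006,-0.008,0,0,0,0],[-0.006,-0.008,0,0,0,0]]])

```text
time_s: 4.8
position: [0.5168, -0.2857, 0.1611]
tcp_rot: [[-0.922, 0.388, 0.001], [0.388, 0.922, -0.0], [-0.001, -0.0, -1.0]]
force: [0.2, -0.7, -0.3]
opening: 1.001
grasp_force: 0.0
```

Request:
play_rows(motion=[[[0,0,0,0,0,0],[0,0,0,0,0,0],[0,0,0,0,0,0],[0,0,0,0,0,0],[0,0,0,0,0,0],[0,0,0,0,0,0],[0,0,0,0,0,0],[0,0,0,0,0,0]]], fingers=0.0)

```text
time_s: 5.47
position: [0.5167, -0.2855, 0.1605]
tcp_rot: [[-0.922, 0.387, -0.0], [0.387, 0.922, 0.0], [0.0, -0.0, -1.0]]
force: [-0.5, 0.5, -0.3]
opening: 0.48
grasp_force: 0.0
```

```bash
python3 d.py 0.517 -0.285 0.161 67.2; python3 - <<'E'
from rig import imaging
from h import *
ims=[]
for c,(x,y) in (("scene",(228,150)),("top",(320,200))):
    d=imaging.capture(c); np.savez(c+"_g.npz",**d)
    ims.append(cv2.resize(d["frame"][y-45:y+45,x-45:x+45],(400,400),interpolation=cv2.INTER_CUBIC))
cv2.imwrite("pics/grasp.png",np.hstack(ims)[:,:,::-1])
E
```

```text
t 5.47 pos [ 0.5167 -0.2855  0.1605] yaw 67.21 tiltz [-0.  0. -1.] F [-0.5  0.5 -0.3] grip 0.0 41.8 -> shift [-0.0001, 0.0005, -0.0005] turn [-0.0, -0.0, 0.01]
```

View pics/grasp.png

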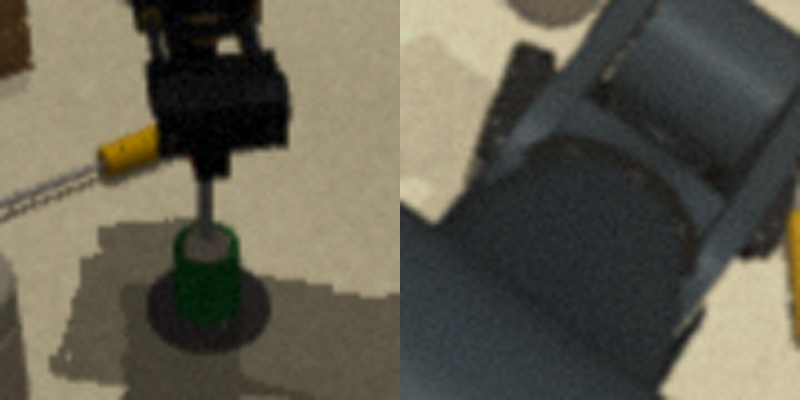

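The gripper surrounds the handle at scene (230,137) and is still closing. The shaft is upright in the tube, so I let the fingers finish.

Request:
play_rows(motion=[[[0,0,0,0,0,0],[0,0,0,0,0,0],[0,0,0,0,0,0],[0,0,0,0,0,0],[0,0,0,0,0,0],[0,0,0,0,0,0]]])

```text
time_s: 6.07
position: [0.5167, -0.2855, 0.1605]
tcp_rot: [[-0.922, 0.387, -0.0], [0.387, 0.922, 0.0], [0.0, 0.0, -1.0]]
force: [-0.8, 0.9, -0.2]
opening: 0.225
grasp_force: 30.0
```

Request:
play_rows(motion=[[[0,0,-0.03,0,0,0],[0,0,-0.06,0,0,0],[0,0,-0.09,0,0,0],[0,0,-0.125,0,0,0],[0,0,-0.125,0,0,0],[0,0,-0.125,0,0,0],[0,0,-0.125,0,0,0]]])

```text
time_s: 6.65
position: [0.5162, -0.285, 0.2851]
tcp_rot: [[-0.922, 0.387, -0.001], [0.387, 0.922, 0.001], [0.001, 0.0, -1.0]]
force: [0.6, -0.4, -0.5]
opening: 0.22
grasp_force: 30.0
```

```bash
python3 d.py 0.515 -0.0205 0.285 67.2
```

```text
t 6.65 pos [ 0.5162 -0.285   0.2851] yaw 67.21 tiltz [-8.e-04  7.e-04 -1.e+00] F [ 0.6 -0.4 -0.5] grip 30.0 19.1 -> shift [0.1036, 0.2434, 0.0003] turn [0.02, -0.06, 0.01]
```

Request:
play_rows(motion=[[[0.0145,0.034,0,0,0,0],[0.029,0.068,0,0,0,0],[0.0435,0.102,0,0,0,0],[0.058,0.136,0,0,0,0],[0.0725,0.17,0,0,0,0],[0.087,0.204,0,0,0,0],[0.0975,0.229,0,0,0,0],[0.1036,0.2434,0,0,0,0]]])

```text
time_s: 7.32
position: [0.5134, -0.0174, 0.2834]
tcp_rot: [[-0.923, 0.385, -0.005], [0.385, 0.923, 0.002], [0.006, 0.0, -1.0]]
force: [0.5, -0.6, -0.9]
opening: 0.22
grasp_force: 30.0
```

Request:
play_rows(motion=[[[0,0,0,0,0,0],[0,0,0,0,0,0],[0,0,0,0,0,0],[0,0,0,0,0,0]]])

```text
time_s: 7.65
position: [0.5154, -0.022, 0.2848]
tcp_rot: [[-0.921, 0.389, -0.001], [0.389, 0.921, -0.0], [0.001, -0.001, -1.0]]
force: [-0.5, 0.5, 0.2]
opening: 0.226
grasp_force: 30.0
```

```bash
python3 d.py 0.515 -0.0205 0.285 67.2; python3 - <<'E'
from rig import imaging
from h import *
ims=[]
for c,(x,y) in (("scene",(283,200)),("top",(235,200))):
    d=imaging.capture(c); np.savez(c+"_p.npz",**d)
    ims.append(cv2.resize(d["frame"][y-45:y+45,x-45:x+45],(400,400),interpolation=cv2.INTER_CUBIC))
    print(c,proj(d,[[.515,-.0205,.132],[.515,-.0205,.11]]))
cv2.imwrite("pics/overpump.png",np.hstack(ims)[:,:,::-1])
E
```

```text
t 7.65 pos [ 0.5154 -0.022   0.2848] yaw 67.13 tiltz [-1.3e-03 -1.0e-04 -1.0e+00] F [-0.5  0.5  0.2] grip 30.0 19.6 -> shift [0.001, 0.0013, -0.0002] turn [-0.03, -0.06, -0.07]
scene [[283.98318717 201.62244585]
 [283.40520322 207.44735576]]
top [[233.34243773 200.08990422]
 [233.65600019 201.42646077]]
```

View pics/overpump.png

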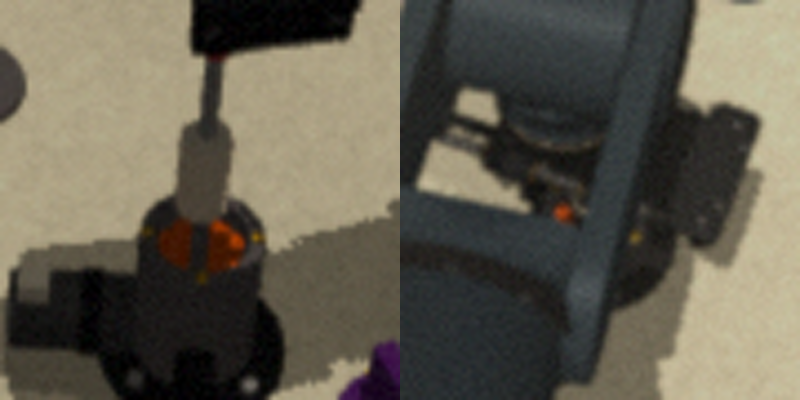

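The brush head hangs over the chamber with its lower end at scene (283.7,202), against a prediction of (284.0,201.6). The shaft is upright, so I descend.

Request:
play_rows(motion=[[[0.0005,0.001,0.0,0,0,0],[0.0005,0.001,0.015,0,0,0],[0.0005,0.001,0.03,0,0,0],[0.0005,0.001,0.04,0,0,0],[0.0005,0.001,0.045,0,0,0],[0.0005,0.001,0.045,0,0,0]]])

```text
time_s: 8.25
position: [0.5147, -0.0199, 0.2394]
tcp_rot: [[-0.922, 0.388, -0.003], [0.388, 0.922, 0.001], [0.003, -0.0, -1.0]]
force: [0.5, 0.2, -0.3]
opening: 0.222
grasp_force: 30.0
```

Request:
play_rows(motion=[[[0,0,0.012,0,0,0],[0,0,0.024,0,0,0],[0,0,0.032,0,0,0],[0,0,0.036,0,0,0],[0,0,0.036,0,0,0],[0,0,0.036,0,0,0]]])

```text
time_s: 8.75
position: [0.5157, -0.0199, 0.2048]
tcp_rot: [[-0.922, 0.387, 0.0], [0.387, 0.922, -0.0], [-0.0, 0.0, -1.0]]
force: [0.5, 0.0, -1.3]
opening: 0.223
grasp_force: 30.0
```

```bash
python3 d.py 0.515 -0.0205 0.285 67.2
```

```text
t 8.75 pos [ 0.5157 -0.0199  0.2048] yaw 67.21 tiltz [ 4.e-04 -1.e-04 -1.e+00] F [ 0.5  0.  -1.3] grip 30.0 19.4 -> shift [0.0004, -0.0008, -0.0802] turn [0.0, 0.03, 0.01]
```

Request:
play_rows(motion=[[[0,0,0.003,0,0,0],[0,0,0.003,0,0,0],[0,0,0.003,0,0,0]]])

```text
time_s: 9.0
position: [0.5156, -0.0198, 0.2018]
tcp_rot: [[-0.922, 0.387, 0.0], [0.387, 0.922, -0.0], [-0.0, 0.0, -1.0]]
force: [0.3, -0.5, -0.8]
opening: 0.222
grasp_force: 30.0
```

Request:
play_rows(motion=[[[0,0,-0.02,0,0,0],[0,0,-0.04,0,0,0],[0,0,-0.05,0,0,0],[0,0,-0.054,0,0,0],[0,0,-0.054,0,0,0],[0,0,-0.054,0,0,0]]])

```text
time_s: 9.5
position: [0.515, -0.0197, 0.2552]
tcp_rot: [[-0.922, 0.387, -0.001], [0.387, 0.922, 0.0], [0.001, -0.0, -1.0]]
force: [-0.7, -1.3, -0.2]
opening: 0.225
grasp_force: 30.0
```

Request:
play_rows(motion=[[[0,0,0.014,0,0,0],[0,0,0.028,0,0,0],[0,0,0.042,0,0,0],[0,0,0.05,0,0,0],[0,0,0.054,0,0,0],[0,0,0.054,0,0,0],[0,0,0.054,0,0,0],[0,0,0.054,0,0,0]]])

```text
time_s: 10.17
position: [0.5159, -0.02, 0.202]
tcp_rot: [[-0.922, 0.387, 0.001], [0.387, 0.922, -0.0], [-0.001, 0.0, -1.0]]
force: [0.2, 0.6, 0.2]
opening: 0.221
grasp_force: 30.0
```

Request:
play_rows(motion=[[[0,0,-0.02,0,0,0],[0,0,-0.04,0,0,0],[0,0,-0.06,0,0,0],[0,0,-0.075,0,0,0],[0,0,-0.085,0,0,0],[0,0,-0.085,0,0,0],[0,0,-0.085,0,0,0]]])

```text
time_s: 10.75
position: [0.5155, -0.0198, 0.287]
tcp_rot: [[-0.922, 0.387, 0.001], [0.387, 0.922, -0.0], [-0.001, 0.0, -1.0]]
force: [0.2, 0.2, -0.9]
opening: 0.221
grasp_force: 30.0
```

```bash
python3 d.py 0.5165 -0.285 0.285 67.2
```

```text
t 10.75 pos [ 0.5155 -0.0198  0.287 ] yaw 67.21 tiltz [ 1.4e-03 -4.0e-04 -1.0e+00] F [ 0.2  0.2 -0.9] grip 30.0 19.2 -> shift [-0.1036, -0.2441, 0.0021] turn [0.01, 0.08, 0.01]
```

Back over the holder, settle, then lower.

Request:
play_rows(motion=[[[-0.0145,-0.034,0,0,0,0],[-0.029,-0.068,0,0,0,0],[-0.0435,-0.102,0,0,0,0],[-0.058,-0.136,0,0,0,0],[-0.0725,-0.17,0,0,0,0],[-0.087,-0.204,0,0,0,0],[-0.0975,-0.229,0,0,0,0],[-0.1036,-0.2441,0,0,0,0]]])

```text
time_s: 11.42
position: [0.5157, -0.2881, 0.2848]
tcp_rot: [[-0.921, 0.39, -0.002], [0.39, 0.921, 0.0], [0.002, -0.0, -1.0]]
force: [0.8, 0.6, -1.2]
opening: 0.221
grasp_force: 30.0
```

Request:
play_rows(motion=[[[0,0,0,0,0,0],[0,0,0,0,0,0],[0,0,0,0,0,0],[0,0,0,0,0,0],[0,0,0,0,0,0]]])

```text
time_s: 11.83
position: [0.5165, -0.2833, 0.2866]
tcp_rot: [[-0.923, 0.386, -0.0], [0.386, 0.923, 0.001], [0.001, 0.0, -1.0]]
force: [-0.2, 1.3, -1.4]
opening: 0.227
grasp_force: 30.0
```

```bash
python3 d.py 0.5165 -0.285 0.163 67.2
```

```text
t 11.83 pos [ 0.5165 -0.2833  0.2866] yaw 67.32 tiltz [-4.e-04  7.e-04 -1.e+00] F [-0.2  1.3 -1.4] grip 30.0 19.7 -> shift [-0.0008, -0.0016, 0.1236] turn [0.03, -0.03, 0.12]
```

Request:
play_rows(motion=[[[0,-0.001,0.02,0,0,0],[0,-0.001,0.04,0,0,0],[0,-0.001,0.06,0,0,0],[0,-0.001,0.08,0,0,0],[0,-0.001,0.1,0,0,0],[0,-0.001,0.115,0,0,0],[0,-0.001,0.123,0,0,0],[0,-0.001,0.123,0,0,0]]])

```text
time_s: 12.5
position: [0.5152, -0.2843, 0.1619]
tcp_rot: [[-0.922, 0.386, -0.003], [0.386, 0.922, 0.003], [0.004, 0.001, -1.0]]
force: [-0.2, 0.2, -0.4]
opening: 0.224
grasp_force: 30.0
```

Request:
play_rows(motion=[[[0,0,0.001,0,0,0],[0,0,0.002,0,0,0],[0,0,0.002,0,0,0],[0,0,0.002,0,0,0]]])

```text
time_s: 12.83
position: [0.5165, -0.2862, 0.1626]
tcp_rot: [[-0.922, 0.387, 0.001], [0.387, 0.922, -0.001], [-0.002, -0.001, -1.0]]
force: [0.2, -0.5, -0.5]
opening: 0.221
grasp_force: 30.0
```

```bash
python3 d.py 0.5165 -0.285 0.161 67.2
```

```text
t 12.83 pos [ 0.5165 -0.2862  0.1626] yaw 67.22 tiltz [ 0.0015 -0.0012 -1.    ] F [ 0.2 -0.5 -0.5] grip 30.0 19.3 -> shift [0.0005, 0.0012, 0.0015] turn [-0.03, 0.1, 0.02]
```

Within 1–2 mm of the floor, so I lower the rest of the way and release.

Request:
play_rows(motion=[[[0,0.001,0.001,0,0,0],[0,0.001,0.001,0,0,0],[0,0.001,0.001,0,0,0]]])

```text
time_s: 13.08
position: [0.5164, -0.285, 0.1608]
tcp_rot: [[-0.922, 0.387, 0.0], [0.387, 0.922, -0.0], [-0.0, -0.0, -1.0]]
force: [-0.6, 0.6, 0.5]
opening: 0.218
grasp_force: 30.0
```

Request:
play_rows(motion=[[[0,0,0,0,0,0],[0,0,0,0,0,0],[0,0,0,0,0,0],[0,0,0,0,0,0],[0,0,0,0,0,0],[0,0,0,0,0,0],[0,0,0,0,0,0],[0,0,0,0,0,0]]], fingers=0.087)

```text
time_s: 13.75
position: [0.5164, -0.285, 0.1606]
tcp_rot: [[-0.922, 0.387, 0.0], [0.387, 0.922, -0.0], [-0.0, -0.0, -1.0]]
force: [-0.2, 0.2, 0.2]
opening: 0.747
grasp_force: 0.0
```

Request:
play_rows(motion=[[[0,0,-0.02,0,0,0],[0,0,-0.05,0,0,0],[0,0,-0.08,0,0,0],[0,0,-0.1,0,0,0],[0,0,-0.1,0,0,0],[0,0,-0.1,0,0,0]]])

```text
time_s: 14.25
position: [0.5169, -0.2854, 0.2619]
tcp_rot: [[-0.922, 0.387, 0.002], [0.387, 0.922, -0.002], [-0.003, -0.001, -1.0]]
force: [0.5, 1.1, -0.2]
opening: 1.0
grasp_force: 0.0
```

```bash
python3 d.py 0.4746 0.2552 0.26 32; python3 - <<'E'
from rig import imaging
from h import *
ims=[]
for c,(x,y) in (("scene",(228,150)),("top",(320,200))):
    d=imaging.capture(c)
    ims.append(cv2.resize(d["frame"][y-45:y+45,x-45:x+45],(400,400),interpolation=cv2.INTER_CUBIC))
cv2.imwrite("pics/rel.png",np.hstack(ims)[:,:,::-1])
E
```

```text
t 14.25 pos [ 0.5169 -0.2854  0.2619] yaw 67.21 tiltz [ 0.0024 -0.0021 -1.    ] F [ 0.5  1.1 -0.2] grip 0.0 87.0 -> shift [0.2483, 0.482, 0.0007] turn [0.0, 0.19, 35.21]
```

View pics/rel.png

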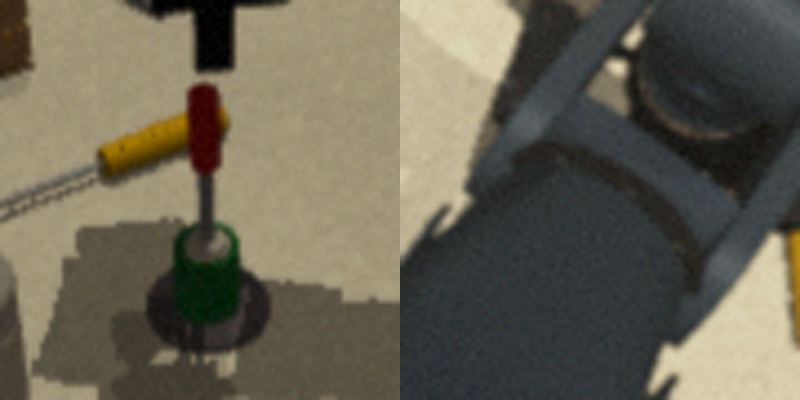

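The brush stands free in its holder, upright at scene (230,130), with the fingers clear above it. On to the filter.

Request:
play_rows(motion=[[[0.017,0.033,0,0,0,0],[0.034,0.066,0,0,0,0],[0.051,0.099,0,0,0,0],[0.068,0.132,0,0,0,0],[0.085,0.165,0,0,0,0],[0.102,0.198,0,0,0,0],[0.119,0.231,0,0,0,0],[0.136,0.264,0,0,0,0]]])

```text
time_s: 15.02
position: [0.4917, 0.0129, 0.2589]
tcp_rot: [[-0.922, 0.388, -0.004], [0.388, 0.922, 0.001], [0.004, -0.001, -1.0]]
force: [0.2, -0.4, 0.1]
opening: 0.999
grasp_force: 0.0
```

Request:
play_rows(motion=[[[0.017,0.033,0,0,0,6],[0.034,0.066,0,0,0,12],[0.051,0.099,0,0,0,18],[0.068,0.132,0,0,0,24],[0.085,0.165,0,0,0,30],[0.102,0.198,0,0,0,35.2],[0.109,0.212,0,0,0,35.2],[0.1123,0.218,0,0,0,35.2]]])

```text
time_s: 15.68
position: [0.4726, 0.2579, 0.2588]
tcp_rot: [[-0.533, 0.846, -0.003], [0.846, 0.533, -0.0], [0.001, -0.003, -1.0]]
force: [1.3, 0.8, 0.1]
opening: 0.998
grasp_force: 0.0
```

Request:
play_rows(motion=[[[0,0,0,0,0,0],[0,0,0,0,0,0],[0,0,0,0,0,0],[0,0,0,0,0,0],[0,0,0,0,0,0],[0,0,0,0,0,0]]])

```text
time_s: 16.18
position: [0.4745, 0.2546, 0.2606]
tcp_rot: [[-0.529, 0.849, 0.0], [0.849, 0.529, -0.0], [-0.0, 0.0, -1.0]]
force: [0.0, 0.3, 0.3]
opening: 1.002
grasp_force: 0.0
```

```bash
python3 d.py 0.4746 0.2552 0.111 32
```

```text
t 16.18 pos [0.4745 0.2546 0.2606] yaw 31.92 tiltz [ 1.e-04 -1.e-04 -1.e+00] F [0.  0.3 0.3] grip 0.0 87.1 -> shift [0.0005, 0.0004, 0.1496] turn [0.0, 0.01, -0.08]
```

Request:
play_rows(motion=[[[0,0,0.025,0,0,0],[0,0,0.05,0,0,0],[0,0,0.075,0,0,0],[0,0,0.1,0,0,0],[0,0,0.125,0,0,0],[0,0,0.14,0,0,0],[0,0,0.148,0,0,0],[0,0,0.148,0,0,0]]])

```text
time_s: 16.85
position: [0.4734, 0.2548, 0.111]
tcp_rot: [[-0.529, 0.848, -0.003], [0.848, 0.529, -0.001], [0.001, -0.003, -1.0]]
force: [0.0, 0.0, 0.6]
opening: 1.005
grasp_force: 0.0
```

Request:
play_rows(motion=[[[0,0,0,0,0,0],[0,0,0,0,0,0],[0,0,0,0,0,0],[0,0,0,0,0,0],[0,0,0,0,0,0],[0,0,0,0,0,0],[0,0,0,0,0,0],[0,0,0,0,0,0]]], fingers=0.0)

```text
time_s: 17.52
position: [0.4742, 0.2556, 0.1127]
tcp_rot: [[-0.53, 0.848, 0.0], [0.848, 0.53, 0.0], [-0.0, 0.0, -1.0]]
force: [0.3, -1.0, -0.2]
opening: 0.479
grasp_force: 0.0
```

Request:
play_rows(motion=[[[0,0,0,0,0,0],[0,0,0,0,0,0],[0,0,0,0,0,0],[0,0,0,0,0,0],[0,0,0,0,0,0],[0,0,0,0,0,0],[0,0,0,0,0,0]]])

```text
time_s: 18.1
position: [0.4742, 0.2555, 0.1125]
tcp_rot: [[-0.53, 0.848, -0.0], [0.848, 0.53, -0.0], [0.0, -0.0, -1.0]]
force: [-0.3, -0.6, -0.5]
opening: 0.155
grasp_force: 30.0
```

```bash
python3 d.py 0.4746 0.2552 0.111 32
```

```text
t 18.1 pos [0.4742 0.2555 0.1125] yaw 32.01 tiltz [-1.e-04 -0.e+00 -1.e+00] F [-0.3 -0.6 -0.5] grip 30.0 13.5 -> shift [-0.0005, 0.0002, 0.0015] turn [-0.01, -0.0, 0.01]
```

Grip is firm at 13.5 mm opening, which matches the 14 mm fin. I lift, carry it over and turn it by 22.7°.

Request:
play_rows(motion=[[[0,0,-0.02,0,0,0],[0,0,-0.05,0,0,0],[0,0,-0.08,0,0,0],[0,0,-0.11,0,0,0],[0,0,-0.14,0,0,0],[0,0,-0.16,0,0,0],[0,0,-0.16,0,0,0],[0,0,-0.16,0,0,0]]])

```text
time_s: 18.77
position: [0.4744, 0.2556, 0.2733]
tcp_rot: [[-0.53, 0.848, 0.002], [0.848, 0.53, 0.001], [-0.001, 0.002, -1.0]]
force: [-0.2, -0.1, -1.2]
opening: 0.161
grasp_force: 30.0
```

```bash
python3 d.py 0.515 -0.0203 0.27 54.7
```

```text
t 18.77 pos [0.4744 0.2556 0.2733] yaw 32.01 tiltz [ 2.1e-03  6.0e-04 -1.0e+00] F [-0.2 -0.1 -1.2] grip 30.0 14.0 -> shift [-0.2555, -0.1118, 0.0032] turn [0.11, 0.06, -22.69]
```

Request:
play_rows(motion=[[[-0.032,-0.014,0,0,0,-3],[-0.064,-0.028,0,0,0,-6],[-0.096,-0.042,0,0,0,-9],[-0.128,-0.056,0,0,0,-12],[-0.16,-0.07,0,0,0,-15],[-0.192,-0.084,0,0,0,-18],[-0.224,-0.098,0,0,0,-21],[-0.2465,-0.1078,0,0,0,-22.7]]])

```text
time_s: 19.43
position: [0.5124, -0.0132, 0.2702]
tcp_rot: [[-0.817, 0.577, -0.004], [0.577, 0.817, 0.0], [0.003, -0.002, -1.0]]
force: [0.7, -0.1, -0.9]
opening: 0.158
grasp_force: 30.0
```

Request:
play_rows(motion=[[[-0.004,-0.009,0,0,0,0],[-0.004,-0.009,0,0,0,0],[-0.004,-0.009,0,0,0,0],[-0.004,-0.009,0,0,0,0],[-0.004,-0.009,0,0,0,0],[-0.004,-0.009,0,0,0,0]]])

```text
time_s: 19.93
position: [0.5112, -0.0188, 0.2724]
tcp_rot: [[-0.817, 0.576, -0.0], [0.576, 0.817, 0.0], [0.001, 0.0, -1.0]]
force: [0.7, -0.4, -0.7]
opening: 0.159
grasp_force: 30.0
```

```bash
python3 d.py 0.515 -0.0203 0.24 54.7; python3 - <<'E'
from rig import imaging
from h import *
d=imaging.capture("scene"); np.savez("scene_f.npz",**d)
x,y=283,178
cv2.imwrite("pics/filt.png",cv2.resize(d["frame"][y-45:y+45,x-45:x+45],(600,600),interpolation=cv2.INTER_CUBIC)[:,:,::-1])
E
```

```text
t 19.93 pos [ 0.5112 -0.0188  0.2724] yaw 54.82 tiltz [-5.e-04  4.e-04 -1.e+00] F [ 0.7 -0.4 -0.7] grip 30.0 13.9 -> shift [-0.004, 0.001, 0.0324] turn [0.0, -0.04, 0.12]
```

View pics/filt.png

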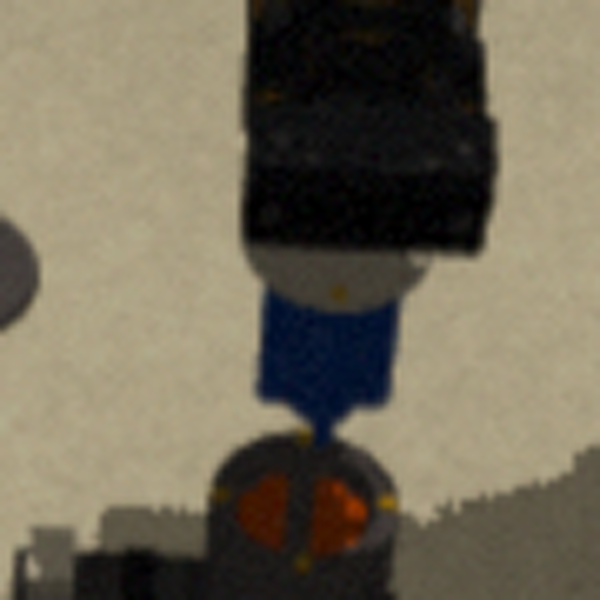

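The filter hangs above the chamber. Its front cap tick is at scene (288.3,176.5) and its front rib foot at about (285.7,198.8), with the pump rim ticks below. I compare these with a prediction from the TCP.

```bash
python3 - <<'E'
from h import *
d=load("scene_f"); f=d["frame"].astype(float); w=np.minimum(f[...,0],f[...,1])-f[...,2]
def ref(u):
    x,y=np.round(u).astype(int); yy,xx=np.mgrid[y-2:y+3,x-2:x+3]; p=w[y-2:y+3,x-2:x+3]; p=np.clip(p-np.median(p)-8,0,None); return np.array([(p*xx).sum(),(p*yy).sum()])/p.sum()
u=ref((288.3,176.5)); print("tick",u)
c=np.array([.5112,-.0188]); a=np.radians(54.75+np.arange(4)*90)
for r in(.0302,.0317): 
    X=np.c_[c[0]+r*np.cos(a),c[1]+r*np.sin(a),np.full(4,.249)]; q=proj(d,X); k=np.argmax(q[:,1]); print(r,q[k],"world off at z:",plane(d,u,.249)[:2]-X[k,:2])
X=np.c_[c[0]+.024*np.cos(a),c[1]+.024*np.sin(a),np.full(4,.164)]; print(proj(d,X)[k])
# bottom-silhouette of blue: column extents per row
m=(f[...,2]>1.6*np.maximum(f[...,0],f[...,1]))&(f[...,2]>25)
for y in range(180,200,2):
    xs=np.nonzero(m[y,260:310])[0]+260; print(y,xs.min() if len(xs) else None,xs.max() if len(xs) else None)
# predicted rib silhouette u for z=.21
for z in (.17,.2,.24):
    Y=np.r_[*[np.c_[c[0]+.024*np.cos(b)+s*.004*np.sin(b),c[1]+.024*np.sin(b)-s*.004*np.cos(b),z] for b in a for s in(-1,1)]]
    q=proj(d,Y); print(z,q[:,0].min(),q[:,0].max(),q[:,1].mean())
# pump ticks in same image, same pump model
p=[.5149,-.0203]; X=np.c_[p[0]+.0317*np.cos(a),p[1]+.0317*np.sin(a),np.full(4,.1106)]
print(np.round(proj(d,X),1).tolist(), [np.round(ref(v),1).tolist() for v in ((283.2,197.8),(270.4,206.5),(295.9,207.9),(282.9,217))])
E
```

```text
tick [288.5  176.58]
0.0302 [289.10285832 176.90823181] world off at z: [ 0.00056549 -0.0015548 ]
0.0317 [289.10145599 177.3821133 ] world off at z: [-0.00030023 -0.00277976]
[286.48104066 200.0531467 ]
180 278 296
182 278 296
184 278 295
186 278 295
188 278 295
190 277 295
192 279 294
194 283 289
196 285 287
198 285 286
0.17 276.7543230206988 296.66230997146755 191.06820287114547
0.2 277.4473679686232 297.7506442881346 182.44894937151076
0.24 278.41528210929584 299.2706933123177 170.4122376155766
[[283.4, 217.0], [296.1, 208.0], [283.6, 198.0], [270.9, 206.7]] [[282.7, 197.2], [269.0, 206.0], [295.8, 207.9], [283.1, 216.9]]
```

Request:
play_rows(motion=[[[-0.0035,0.001,0.0,0,0,0],[-0.0035,0.001,0.015,0,0,0],[-0.0035,0.001,0.03,0,0,0],[-0.0035,0.001,0.045,0,0,0],[-0.0035,0.001,0.055,0,0,0],[-0.0035,0.001,0.06,0,0,0],[-0.0035,0.001,0.06,0,0,0],[-0.0035,0.001,0.06,0,0,0]]])

```text
time_s: 20.65
position: [0.5153, -0.0215, 0.2127]
tcp_rot: [[-0.816, 0.578, 0.0], [0.578, 0.816, -0.0], [-0.0, 0.0, -1.0]]
force: [-0.3, -0.5, -0.9]
opening: 0.159
grasp_force: 30.0
```

```bash
python3 d.py 0.5146 -0.0201 0.2035 54.7
```

```text
t 20.65 pos [ 0.5153 -0.0215  0.2127] yaw 54.72 tiltz [ 3.e-04 -1.e-04 -1.e+00] F [-0.3 -0.5 -0.9] grip 30.0 13.9 -> shift [0.0014, 0.0007, 0.0092] turn [0.01, 0.02, 0.02]
```

Correct by (1.4, 0.7) mm, then go down in small steps while watching the force.

Request:
play_rows(motion=[[[0.0012,0.0007,0.0,0,0,0],[0.0012,0.0007,0.0,0,0,0],[0.0012,0.0007,0.004,0,0,0],[0.0012,0.0007,0.008,0,0,0],[0.0012,0.0007,0.012,0,0,0],[0.0012,0.0007,0.014,0,0,0],[0.0012,0.0007,0.014,0,0,0],[0.0012,0.0007,0.014,0,0,0]]])

```text
time_s: 21.32
position: [0.5142, -0.0202, 0.1983]
tcp_rot: [[-0.816, 0.578, -0.001], [0.578, 0.816, 0.0], [0.001, -0.0, -1.0]]
force: [-0.2, -0.2, -0.9]
opening: 0.154
grasp_force: 30.0
```

```bash
python3 d.py 0.5146 -0.0201 0.18 54.7
```

```text
t 21.32 pos [ 0.5142 -0.0202  0.1983] yaw 54.71 tiltz [-6.e-04  2.e-04 -1.e+00] F [-0.2 -0.2 -0.9] grip 30.0 13.4 -> shift [-0.0003, 0.0003, 0.0183] turn [-0.01, -0.04, 0.01]
```

Request:
play_rows(motion=[[[0,0,0.006,0,0,0],[0,0,0.012,0,0,0],[0,0,0.018,0,0,0],[0,0,0.018,0,0,0],[0,0,0.018,0,0,0]]])

```text
time_s: 21.73
position: [0.5139, -0.0201, 0.1798]
tcp_rot: [[-0.816, 0.578, -0.002], [0.578, 0.816, 0.0], [0.001, -0.001, -1.0]]
force: [0.4, 0.6, -1.0]
opening: 0.158
grasp_force: 30.0
```

```bash
python3 d.py 0.5146 -0.0201 0.14 54.7
```

```text
t 21.73 pos [ 0.5139 -0.0201  0.1798] yaw 54.71 tiltz [-1.5e-03  4.0e-04 -1.0e+00] F [ 0.4  0.6 -1. ] grip 30.0 13.8 -> shift [-0.0006, 0.0004, 0.0398] turn [-0.03, -0.09, 0.01]
```

Request:
play_rows(motion=[[[0,0,0.01,0,0,0],[0,0,0.02,0,0,0],[0,0,0.028,0,0,0],[0,0,0.034,0,0,0],[0,0,0.037,0,0,0],[0,0,0.037,0,0,0],[0,0,0.037,0,0,0]]])

```text
time_s: 22.32
position: [0.5141, -0.0202, 0.1437]
tcp_rot: [[-0.816, 0.578, -0.001], [0.578, 0.816, 0.0], [0.001, -0.0, -1.0]]
force: [-1.4, -0.1, 5.8]
opening: 0.16
grasp_force: 30.0
```

Request:
play_rows(motion=[[[0,0,0.001,0,0,0],[0,0,0.002,0,0,0],[0,0,0.003,0,0,0],[0,0,0.003,0,0,0],[0,0,0.003,0,0,0]]])

```text
time_s: 22.73
position: [0.5141, -0.0202, 0.1413]
tcp_rot: [[-0.816, 0.578, -0.0], [0.578, 0.816, -0.0], [0.0, -0.0, -1.0]]
force: [-2.3, -0.1, 6.6]
opening: 0.156
grasp_force: 30.0
```

```bash
python3 d.py 0.5146 -0.0201 0.139 54.7
```

```text
t 22.73 pos [ 0.5141 -0.0202  0.1413] yaw 54.72 tiltz [-3.e-04 -1.e-04 -1.e+00] F [-2.3 -0.1  6.6] grip 30.0 13.6 -> shift [-0.0004, 0.0003, 0.0023] turn [-0.01, -0.01, 0.02]
```

Request:
play_rows(motion=[[[0,0,0.001,0,0,0],[0,0,0.002,0,0,0],[0,0,0.0025,0,0,0],[0,0,0.0025,0,0,0],[0,0,0.0025,0,0,0]]])

```text
time_s: 23.15
position: [0.5141, -0.0202, 0.1395]
tcp_rot: [[-0.816, 0.578, 0.0], [0.578, 0.816, -0.0], [-0.0, -0.0, -1.0]]
force: [-2.7, 1.2, 12.1]
opening: 0.162
grasp_force: 30.0
```

Request:
play_rows(motion=[[[0,0,0.0005,0,0,0],[0,0,0.001,0,0,0],[0,0,0.001,0,0,0],[0,0,0.001,0,0,0]]])

```text
time_s: 23.48
position: [0.5141, -0.0202, 0.1394]
tcp_rot: [[-0.816, 0.577, 0.0], [0.577, 0.816, -0.0], [-0.001, -0.0, -1.0]]
force: [-3.9, 0.8, 17.5]
opening: 0.162
grasp_force: 30.0
```

```bash
python3 d.py 0.5146 -0.0201 0.139 54.7
```

```text
t 23.48 pos [ 0.5141 -0.0202  0.1394] yaw 54.73 tiltz [ 4.e-04 -4.e-04 -1.e+00] F [-3.9  0.8 17.5] grip 30.0 14.1 -> shift [-0.0004, 0.0003, 0.0004] turn [-0.01, 0.03, 0.03]
```

There is a hard stop at the predicted height (TCP 0.1394, 17.5 N), so the cap is on the rim. One last picture before handing in.

Request:
play_rows(motion=[[[0,0,0,0,0,0],[0,0,0,0,0,0],[0,0,0,0,0,0],[0,0,0,0,0,0]]])

```text
time_s: 23.82
position: [0.5141, -0.0202, 0.1394]
tcp_rot: [[-0.816, 0.577, 0.0], [0.577, 0.816, -0.0], [-0.001, -0.0, -1.0]]
force: [-4.6, 0.8, 18.0]
opening: 0.158
grasp_force: 30.0
```

```bash
python3 - <<'E'
from rig import imaging
import cv2
cv2.imwrite("pics/end.png",cv2.resize(imaging.capture("scene")["frame"][90:360,120:480,::-1],(800,600),interpolation=cv2.INTER_CUBIC))
E
```

```text
(no output)
```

View pics/end.png

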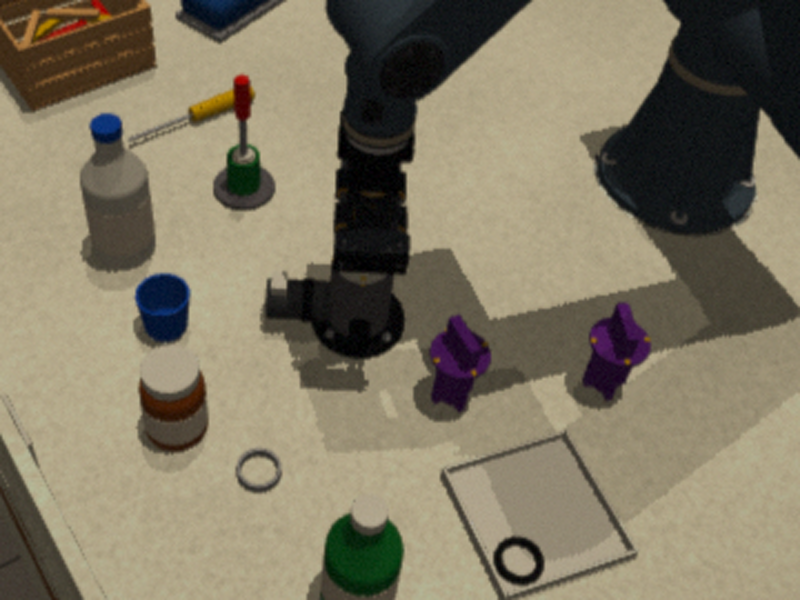

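The brush stands in its holder (crop (243,130)), the filter is home in the pump at (360,280) and all bystanders are in place.

```bash
python3 -c "
from rig import bot
print(bot.hand_in())"
```

```text
the job is handed in; nothing more can be done
None
```

I handed the job in at about 24 s on the robot's clock, with no verdict returned: chamber scrubbed twice, brush standing free in its holder, filter meshed and held home at about 18 N, and nothing else visibly moved.

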